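Seat a mixing cup in the orbital mixer

ROBOT

A 6-joint arm with a two-finger parallel gripper is mounted at the origin on a cart in front of the work surface, level with it; the furniture and walls round the work are solid. World frame = base frame: x ahead of the robot, y to its left, z up, the work surface at z = 0. Lengths are in m, angles in rad, forces in N, time in s.
With the tool pointing down it reaches from about 0.325 to 1 m from the base axis. Payload 5.1 kg.
Tool frame: the origin (TCP) lies midway between the tips of the shut fingers; the grasp point (between the pads) lies 19 mm behind it (arm.hold_point_z is the z of the grasp point in the tool frame, in m); z points along the fingers, y is the direction in which the jaws open and shut (so a half turn about z gives the same grasp; the last joint's range is limited). The gripper opens to 85 mm and grips with 20 to 120 N. Pads are 22 mm wide; open, the fingers measure 114 mm over their backs; the gripper's body (76 mm by 85 mm) begins 54 mm behind the grasp point. The pads swing forward as they close: fully open they stand 13 mm farther back than shut.
Start: joints at [-1.355, 0.124, 1.65, -0, 1.367, -0.083], TCP at [0.191, -0.621, 0.231] pointing down, gripper open.
Joint ranges: [-2.61, 2.61], [-1.02, 2.33], [0.03, 2.71], [-1.35, 4.49], [0.32, 2.68], [-2.91, 2.91]. Speed limits (rad/s): [2.57, 2.57, 3.14, 3.14, 3.14, 3.14].

INTERFACE

Orientations are given as a unit quaternion [w, x, y, z].
In Python, from workcell import arm gives the robot as it stands.
- The arm moves only by the shell command python3 -m handwheel 'ROWS' [FORCE]. ROWS is JSON, a list of rows, each a list of 7 numbers: the finger opening in mm, from 0 to 85.4, then the shift along the tool's x, y, z in mm, then the turn, a rotation vector about the tool's x, y, z in rad. A call has 1 to 12 rows; each row shifts and turns the commanded pose from where the row before left it, along the tool's axes as they then stand; what a row does not reach is not made up. A row lasts 1/10 s, in which the tool goes at most 50 mm and 8.59 degrees, less where a joint would pass 70% of its speed; a pose out of reach is approached as far as the arm can. A call with a gripper value outside its range is refused whole. The fingers move at their own pace and stop on an object; FORCE is the grip in N (left out, the last holds). Time passes only in rows, so rows that do not move let the fingers close. It gives the time, the measured TCP pose, the force and the opening at its end, in the units of the state.
- arm.get_state(): the state, without advancing time (a new reading comes with each control period).
- arm.capture(name): name is "scene" or "side" or "wrist"; returns the picture (400x640x3 uint8, blue, green, red); there is no depth.
- arm.camera_params(name): a dict with "fx", "fy", "cx", "cy" (pixels), "k1" (the pictures are not rectified: a ray, as slopes to the right and down, at radius r is drawn at 1 + k1 r^2 times it, then the intrinsics apply), "R" (3x3) and "t" (3): a world point X has camera coordinates R X + t. Camera axes: x right, y down, z forward; pixel columns grow to the right and rows downward; lengths in m; the calibration is good to about 2 mm. A picture is of the moment at which its call begins: read the wrist's pose just before it. camera_params takes no time and is no camera call; for the wrist camera it gives the pose at the moment of the call.
- arm.hand_in(): hands the job in, once; it reports no verdict.
The state is a dict: "t": time; "joint_positions": joint angles; "dq": joint speeds; "joint_efforts": joint torques, N m; "tool_pos": TCP position; "orientation": TCP orientation; "force": force on the tool from outside, world axes, zero at the start; "ft_torque": the same for the moment, N m; "finger_gap": finger opening in m.
Only numpy, scipy, OpenCV 4.12 (cv2) and the standard library are available. Lean on these libraries where they do the work, as an engineer would, in place of code of your own. Each camera call takes 0.05 s, during which the arm holds its last target. There are 200 camera calls.

TASK

Take only the top cup off the stack of metal mixing cups, leaving the other two nested where they stand, and put it foot down in the round cup holder on top of the bench mixer. Its rubber plungers grip it on the way in: work the cup down with a twist under light pressure until it is fully home on the floor of the holder, upright, and let go. Do not ram it: the mixer's sprung platform may give a little but must not be pressed down hard.

Things in the scene. Friction and masses are not known exactly. Their poses are not given: they have to be found in the camera images.
- cup_top_center (a point): Centre (on the axis, half-way up, 43.5 mm above the underside) of the top cup of the stack; z up along its axis. Bare metal cup, 87 mm tall, open at the top, 0.11 to 0.22 kg. Below its collar the body tapers from 57 mm diameter at the shoulder, 13.5 mm above this point, to 46 mm at the foot.
- cup_top_collar (a point): Centre of the top cup's collar, on the axis, 28.5 mm above cup_top_center: its upper 30 mm, straight, 67 mm outer diameter, the place to grip across. Its rim is 15 mm above this point, its shoulder 15 mm below, resting on the next cup's rim. Anything that reaches outside below the shoulder meets the next cup's collar, of the same diameter.
- cup_top: The whole top cup; origin at the centre of its underside, z up.
- cup_mid_center (a point): Half-way up on the axis of the middle cup, identical, nested 30 mm lower than the top one; it stays in the stack.
- cup_low_center (a point): Half-way up on the axis of the lowest cup, identical, which stands on the table under the other two; it stays.
- mixer: Bench mixer, fixed: white housing 150 (x) x 140 (y) x 38 mm, black control strip on its front, dark platform disc on top and in its middle an aluminium ring, the cup holder. Origin: centre of its underside on the table, on the holder's axis; z up, -x its front. It stands on one side of the bench and the stack on the other.
- platform (a joint): How far the platform with the holder is pressed down on its springs, m: 0 at rest, held up there with 3 N, then 8 N more per mm, stop at 0.006. Above 0.0045 (39 N) is too hard. It springs back up when let go, with the cup.
- lamp_stand (a point): Post of the fixed flood lamp that stands on the floor to the right of the table, at table height; its wide lamp head is above. Only an obstacle: draw the arm in when it swings past.
- holder_floor (a point): Centre of the holder's flat floor, on its axis, 52 mm above the table when the platform is at rest, z up; the underside of a cup that is home rests here (its rim then 87 mm, its collar's centre 72 mm above this point).
- holder_mouth (a point): Centre of the top of the holder's ring (92 mm outer, 72 mm inner diameter), on the axis, 34 mm above the floor. Inside it four sprung rubber plungers, tapered like the cup, 9 to 31 mm above the floor, leave 48 mm across for the foot at their top. They touch the cup from 20 mm before home; pushed straight it needs over 40 N at the end, while turned to and fro 0.5 rad per 3 mm some 10 to 20 N. It stays down.
Things that resemble listed ones, but are neither listed nor needed, are in the scene too. Leave any purple look-alike of the part that bears cup_low_center alone.

How it is judged:
By the outcome, as a careful person would: the job done as asked, in the order asked, and still so for the second after the job is handed in, with the robot touching nothing.
It also fails if it takes over 61 s, if anything falls off the work surface, if the arm or the gripper's body presses on something with over 40 N, if the wrist force passes 120 N, or if a joint passes its speed limit or range.

## Working session

There is one attempt and no reset: what is moved stays moved. The work goes in short steps, Python scripts to look and compute and a shell command to move; the robot and the scene stay as the last step left them, time stands still between calls to the robot, and variables do not carry over. Pictures are saved under pics/ and viewed, about 8 in all and at most 12, crops included, and the job is handed in when it is done.

```bash
mkdir -p pics; ls; python3 - <<'E'
from workcell import arm
import cv2,numpy as np
np.set_printoptions(precision=4,suppress=True)
print(arm.get_state(), arm.hold_point_z)
for n in ["scene","side"]:
    cv2.imwrite(f"pics/{n}0.png",arm.capture(n)); p=arm.camera_params(n); print(n,p)
    print(-np.array(p["R"]).T@np.array(p["t"]))
E
```

```text
pics
{'t': 0.0, 'joint_positions': array([-1.3546,  0.1245,  1.6517, -0.    ,  1.3675, -0.0826]), 'dq': array([-0.0009,  0.0007,  0.0011, -0.0005,  0.0006, -0.0005]), 'joint_efforts': array([ -0.0006, -42.3616, -36.545 ,  -0.0002,   0.007 ,   0.    ]), 'tool_pos': array([ 0.1912, -0.6206,  0.23  ]), 'orientation': array([-0.0011,  0.9889,  0.1488, -0.0001]), 'force': array([ 0.5893, -0.5475, -0.4061]), 'ft_torque': array([0.004 , 0.0059, 0.0266]), 'finger_gap': 0.08497927976210046} -0.0187
scene {'fx': 413.40706453334576, 'fy': 413.40706453334576, 'cx': 320.68169470877154, 'cy': 192.49951580232315, 'k1': -0.0726514131325781, 'R': array([[-0.5943, -0.8041,  0.0147],
       [-0.5529,  0.3952, -0.7335],
       [ 0.584 , -0.4441, -0.6795]]), 't': array([0.366 , 0.3407, 0.8658])}
[-0.0997  0.5442  0.8328]
side {'fx': 505.35994314355264, 'fy': 505.35994314355264, 'cx': 317.1923425464621, 'cy': 196.38374058489677, 'k1': -0.030522539629944424, 'R': array([[ 0.9957, -0.092 , -0.0116],
       [-0.0435, -0.3532, -0.9346],
       [ 0.0819,  0.931 , -0.3556]]), 't': array([-0.5   ,  0.1584,  1.2887])}
[ 0.3992 -1.1899  0.6005]
```

View pics/scene0.png

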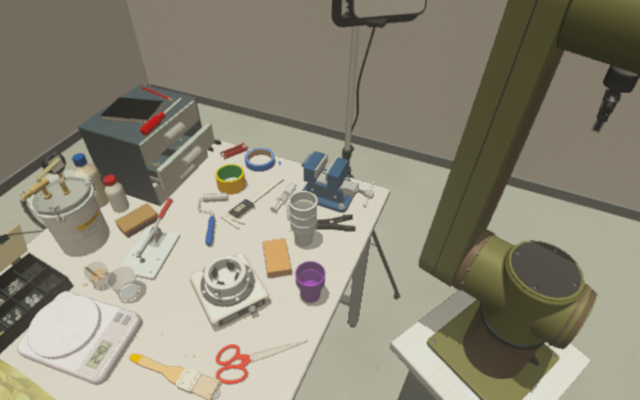

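View pics/side0.png

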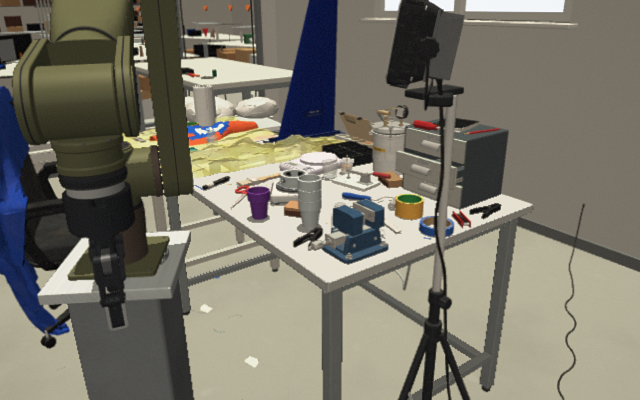

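The scene view shows the metal stack at about (302,219) with its rim near (303,199), the mixer holder at (228,279) and the purple cup at (310,281). In the side view the stack is at (310,200). 

Candidates for the top cup in the scene view:
- Metal stack at (303,200): matches the description, so this is my choice.
- Purple cup at (310,281): the look-alike, to be left alone.
- Small clear cups at (97,275) and (125,283): not metal.
- White pot at (75,215): not a cup.

I'll check the choice in a close crop.

```bash
cat > h.py <<'E'
import numpy as np, cv2
from workcell import arm
np.set_printoptions(precision=4,suppress=True)
def K(p): return np.array([[p["fx"],0,p["cx"]],[0,p["fy"],p["cy"]],[0,0,1.]]), np.array([p["k1"],0,0,0,0.])
def proj(p,X):
    k,d=K(p); return cv2.projectPoints(np.array(X,float).reshape(-1,1,3),cv2.Rodrigues(np.array(p["R"]))[0],np.array(p["t"]),k,d)[0][:,0]
def ray(p,uv):
    k,d=K(p); R=np.array(p["R"]); s=cv2.undistortPoints(np.array([[uv]],float),k,d)[0,0]
    return -R.T@np.array(p["t"]), R.T@np.array([s[0],s[1],1])
def onz(p,uv,z):
    o,d=ray(p,uv); return o+d*(z-o[2])/d[2]
def tri(*pu):
    A=0;b=0
    for p,uv in pu:
        o,d=ray(p,uv); d=d/np.linalg.norm(d); M=np.eye(3)-np.outer(d,d); A=A+M; b=b+M@o
    return np.linalg.solve(A,b)
def circ(c,r,n=48):
    a=np.linspace(0,2*np.pi,n); return np.c_[c[0]+r*np.cos(a),c[1]+r*np.sin(a),np.full(n,c[2])]
def crop(im,x,y,w,h,s): return cv2.resize(im[y:y+h,x:x+w],None,fx=s,fy=s,interpolation=cv2.INTER_CUBIC)
E
python3 - <<'E'
from h import *
a=cv2.imread("pics/scene0.png"); b=cv2.imread("pics/side0.png")
cv2.imwrite("pics/c1.png",np.hstack([crop(a,180,180,160,150,3),crop(b,265,160,64,90,5)]))
s=arm.camera_params("scene"); d=arm.camera_params("side")
print(tri((s,(303,200)),(d,(311,180))), onz(s,(303,200),.147), onz(d,(311,180),.147),onz(s,(228,277),.086))
E
```

```text
[0.4991 0.1424 0.1409] [0.4931 0.1461 0.147 ] [0.4984 0.126  0.147 ] [0.4416 0.3818 0.086 ]
```

View pics/c1.png

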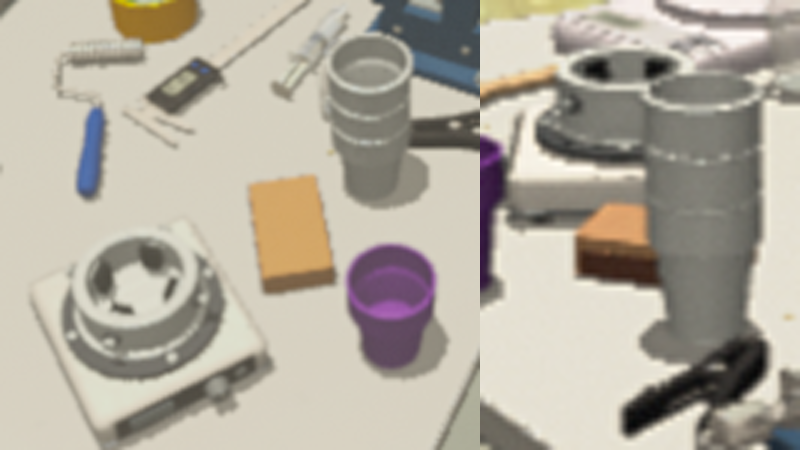

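The crop confirms it. The bare metal stack has three collars, and its top rim ellipse is centred at scene (303.3,201.8) and side (309.7,178). The holder ring is at scene (225,269) and side (294,173). The purple cup stands alone.

```bash
python3 - <<'E'
from h import *
s=arm.camera_params("scene"); d=arm.camera_params("side")
for n,u,v,z in (("rim",(303.3,201.8),(309.7,178),.147),("ring",(225.3,268.7),(293.8,173.4),.086)):
    X=tri((s,u),(d,v)); print(n,X,onz(s,u,z),onz(d,v,z))
def vert(u,v):
    o1,d1=ray(s,u);o2,d2=ray(d,v); k=np.linalg.solve(np.c_[d1[:2],-d2[:2]],o2[:2]-o1[:2]); return o1[:2]+k[0]*d1[:2]
print("lamp",vert((350,100),(438,240)),vert((347,150),(436,280)), "lamp head z", tri((s,(375,10)),(d,(430,40))))
# front edge tall things, purple cup
print("purple",onz(s,(310,270),.087))
E
```

```text
rim [0.494  0.1467 0.144 ] [0.4876 0.149  0.147 ] [0.4962 0.1436 0.147 ]
ring [0.4626 0.3765 0.0868] [0.4651 0.3763 0.086 ] [0.4614 0.376  0.086 ]
lamp [ 0.7522 -0.2107] [ 0.7539 -0.2145] lamp head z [ 0.6915 -0.2114  0.5041]
purple [0.3522 0.2259 0.087 ]
```

```bash
python3 -m handwheel '[[85,0,-45,-20,0,0,0],[85,0,-45,-20,0,0,0],[85,0,-45,-20,0,0,0],[85,0,-45,-10,0,0,0],[85,48.7,-2.5,0,0,0,-0.104],[85,48.7,-2.5,0,0,0,-0.104],[85,48.7,-2.5,0,0,0,-0.104],[85,48.7,-2.5,0,0,0,-0.104],[85,48.7,-2.5,0,0,0,-0.104],[85,48.7,-2.5,0,0,0,-0.104],[85,48.7,-2.5,0,0,0,-0.104],[85,48.7,-2.5,0,0,0,-0.104]]' 40
```

```text
t: 1.3
tool_pos: [0.4256, -0.199, 0.3008]
orientation: [-0.0, 0.843, 0.538, -0.0]
force: [1.3, -0.2, 0.6]
finger_gap: 0.085
```

```bash
python3 -m handwheel '[[85,48.7,-2.5,0,0,0,-0.104],[85,48.7,-2.5,0,0,0,-0.104],[85,48.7,-2.5,0,0,0,-0.104],[85,48.7,-2.5,0,0,0,-0.104],[85,48.7,-2.5,0,0,0,-0.104],[85,0,0,0,0,0,0]]'
cat > loc.py <<'E'
from h import *
import sys
st=arm.get_state(); T=st["tool_pos"]; w,x,y,z=st["orientation"]
from scipy.spatial.transform import Rotation as Ro
R=Ro.from_quat([x,y,z,w]).as_matrix()
def rel(X): return 1000*R.T@(np.array(X)-T)
E
python3 - <<'E'
from loc import *
p=arm.camera_params("wrist"); im=arm.capture("wrist"); cv2.imwrite("pics/w1.png",im)
np.save("w1.npy",p,allow_pickle=True)
print(T,R,st["joint_positions"]); print(-np.array(p["R"]).T@p["t"]); print(rel([.494,.1467,.147]),proj(p,[.494,.1467,.147]))
E
```

```text
t: 1.9
tool_pos: [0.4674, 0.0412, 0.3009]
orientation: [-0.001, 0.675, 0.738, 0.0]
force: [1.0, -0.6, 0.1]
finger_gap: 0.0851
[0.4674 0.0412 0.3009] [[-0.0891  0.996  -0.0008]
 [ 0.996   0.0891  0.0017]
 [ 0.0018 -0.0007 -1.    ]] [-0.0275 -0.3227  1.9482  0.0017  1.517  -0.1168]
[0.4614 0.1066 0.4441]
[102.4254  35.9509 154.0434] [[354.6428  84.9081]]
```

View pics/w1.png

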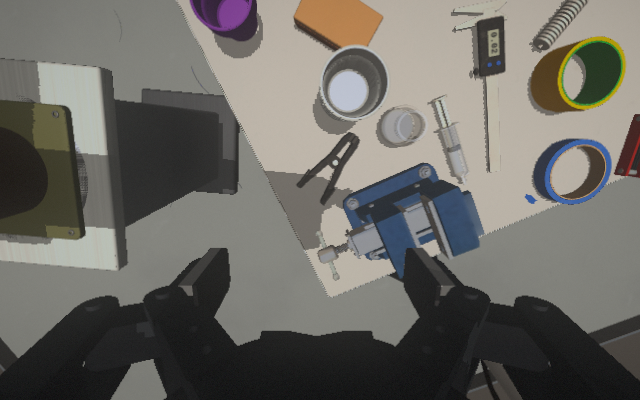

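Wrist view: the top cup's rim ellipse is at about x 321–389, y 45–120, centre (355,82), and the prediction was (354.6,84.9). The vise is at (410,220), and a small clear cup stands behind the stack at (402,124). I'll refine the position with an overlay.

```bash
python3 - <<'E'
from loc import *
p=np.load("w1.npy",allow_pickle=True).item(); im=cv2.imread("pics/w1.png")
X=onz(p,(355,82.5),.147); print(X,rel(X))
from scipy.optimize import least_squares
# refine: maximise gradient along projected rim
g=cv2.GaussianBlur(cv2.cvtColor(im,cv2.COLOR_BGR2GRAY),(3,3),0).astype(float)
m=np.hypot(cv2.Sobel(g,-1,1,0),cv2.Sobel(g,-1,0,1))
best=max(((cv2.remap(m.astype(np.float32),proj(p,circ([X[0]+a,X[1]+b,.147],.0335,90)).astype(np.float32)[:,None],None,1).mean(),a,b) for a in np.arange(-.008,.0081,.001) for b in np.arange(-.008,.0081,.001)))
print(best); Y=X+[best[1],best[2],0]; print(Y,rel(Y))
c=crop(im,300,30,120,110,5)
for C,z,col in((Y,.147,(0,0,255)),(Y,.117,(0,255,0))):
    cv2.polylines(c,[((proj(p,circ([C[0],C[1],z],.0335))-[300,30]+.5)*5).astype(int)],True,col,1)
cv2.imwrite("pics/c2.png",c)
E
```

```text
[0.4941 0.1489 0.147 ] [107.3296  35.7961 153.8289]
(np.float32(142.99074), np.float64(-0.004), np.float64(-0.001))
[0.4901 0.1479 0.147 ] [106.6739  31.7254 153.832 ]
```

View pics/c2.png

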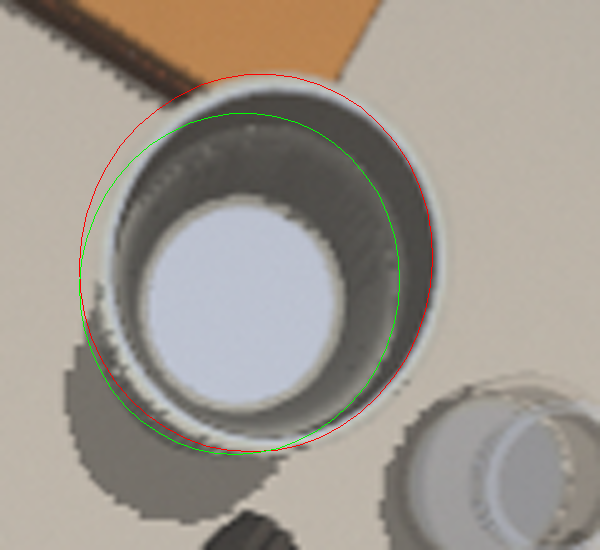

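The gradient fit caught the inner edge. The outer rim is centred about 2.7 px to the right of the red circle, so the axis is at roughly (0.4935, 0.148), which agrees with the first estimate. I'm moving over the stack now.

```bash
python3 -m handwheel '[[85,36,12,20,0,0,0],[85,36,12,20,0,0,0],[85,34.5,11,20,0,0,0],[85,0,0,0,0,0,0],[85,0,0,0,0,0,0]]' 40; python3 - <<'E'
from loc import *
p=arm.camera_params("wrist"); im=arm.capture("wrist"); cv2.imwrite("pics/w2.png",im)
print(T,rel([.4935,.148,.118]),st["joint_positions"])
s=arm.camera_params("scene"); d=arm.camera_params("side"); a=arm.capture("scene");b=arm.capture("side")
def ov(im,p,C,x,y,w,h,k):
    c=crop(im,x,y,w,h,k)
    for z,r in((.147,.0335),(.117,.0335),(.087,.0335),(0,.023)): cv2.polylines(c,[((proj(p,circ([*C,z],r))-[x,y]+.5)*k).astype(int)],True,(0,0,255),1)
    return c
cv2.imwrite("pics/c3.png",np.hstack([ov(a,s,(.4935,.148),260,160,80,100,5),ov(b,d,(.4935,.148),270,150,80,100,5)]))
E
```

```text
t: 2.45
tool_pos: [0.4944, 0.1444, 0.2403]
orientation: [-0.0, 0.679, 0.735, -0.001]
force: [-0.8, 0.7, 0.3]
finger_gap: 0.0852
[0.4944 0.1444 0.2403] [  3.7688  -0.3589 122.3437] [ 0.1804 -0.1834  1.9354 -0.0008  1.3919  0.1012]
```

View pics/c3.png

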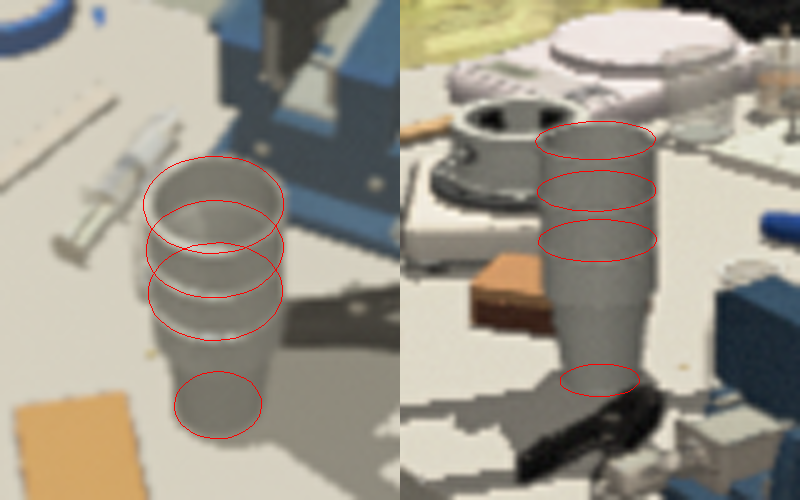

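Overlay check: the modelled rim and shoulder rings fall on the visible rim and seams in both views, within about 1 px. I'm descending around the collar.

```bash
python3 -m handwheel '[[85,3.8,0,30,0,0,0],[85,0,0,30,0,0,0],[85,0,0,30,0,0,0],[85,0,0,20,0,0,0],[85,0,0,15,0,0,0],[85,0,0,0,0,0,0],[85,0,0,0,0,0,0]]' 40; python3 - <<'E'
from loc import *
print(T,rel([.4935,.148,.115]))
E
```

```text
t: 3.3
tool_pos: [0.495, 0.1487, 0.1174]
orientation: [0.0, 0.679, 0.735, 0.001]
force: [-0.3, -0.5, -0.6]
finger_gap: 0.085
[0.495  0.1487 0.1174] [-0.6213 -1.5708  2.4024]
```

```bash
python3 -m handwheel '[[85,0,-1.5,2,0,0,0],[76,0,0,0,0,0,0],[72,0,0,0,0,0,0],[69,0,0,0,0,0,0],[67,0,0,0,0,0,0],[62,0,0,0,0,0,0],[58,0,0,0,0,0,0],[58,0,0,0,0,0,0]]' 45; python3 - <<'E'
from loc import *
print(T,st["force"],st["ft_torque"])
E
```

```text
t: 4.1
tool_pos: [0.4935, 0.1492, 0.1155]
orientation: [0.0, 0.678, 0.735, 0.001]
force: [-0.8, 0.5, 4.8]
finger_gap: 0.0659
[0.4935 0.1492 0.1155] [-0.7976  0.5055  4.7734] [-0.0636  0.1967 -0.0221]
```

```bash
python3 -m handwheel '[[55,0,0,-2,0,0,0],[55,0,0,-4,0,0,0],[55,0,0,-6,0,0,0],[55,0,0,-8,0,0,0],[55,0,0,-10,0,0,0],[55,0,0,-10,0,0,0],[55,0,0,0,0,0,0]]'; python3 - <<'E'
from loc import *
print(T,st["force"])
s=arm.camera_params("scene"); d=arm.camera_params("side"); a=arm.capture("scene");b=arm.capture("side")
cv2.imwrite("pics/c4.png",np.hstack([crop(a,260,140,80,120,5),crop(b,270,130,80,120,5)]))
E
```

```text
t: 4.8
tool_pos: [0.4941, 0.1493, 0.1569]
orientation: [0.001, 0.678, 0.735, 0.002]
force: [0.5, -0.3, -2.1]
finger_gap: 0.0658
[0.4941 0.1493 0.1569] [ 0.4693 -0.3026 -2.1007]
```

View pics/c4.png

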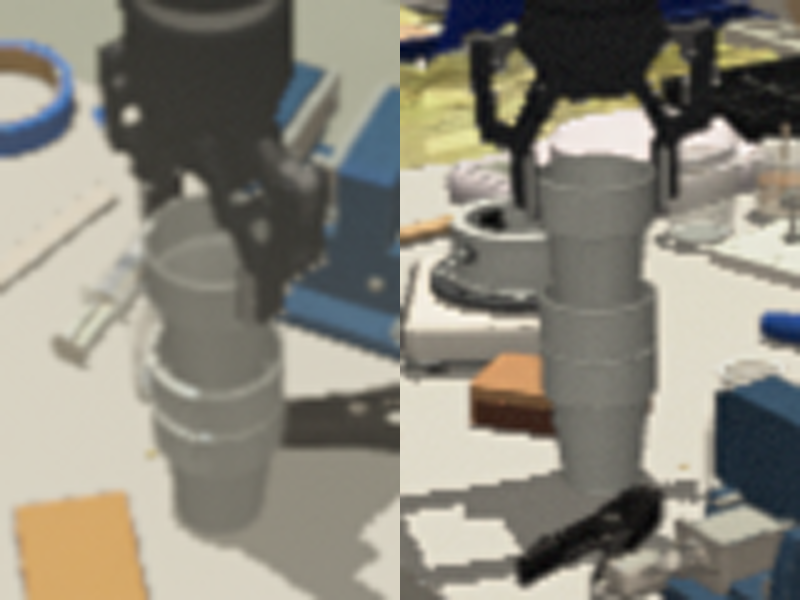

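Only the top cup came up; the other two are still nested and standing (scene column about 215, side column about 600 in the crop). Next I raise it clear and move to just short of the holder to look at it.

```bash
python3 -m handwheel '[[55,0,0,-25,0,0,0],[55,0,0,-30,0,0,0],[55,0,0,-30,0,0,0],[55,20,-3,0,0,0,0],[55,30,-5,0,0,0,0],[55,30,-5,0,0,0,0],[55,30,-5,0,0,0,0],[55,20,-2,0,0,0,0],[55,9,0,0,0,0,0],[55,0,0,0,0,0,0],[55,0,0,0,0,0,0]]'; python3 - <<'E'
from loc import *
p=arm.camera_params("wrist"); im=arm.capture("wrist"); cv2.imwrite("pics/w3.png",im); np.save("w3.npy",p,allow_pickle=True)
print(T,R,st["joint_positions"],-np.array(p["R"]).T@p["t"],proj(p,[[.463,.376,.086],[.463,.376,.052]]))
E
```

```text
t: 6.0
tool_pos: [0.4618, 0.2853, 0.2389]
orientation: [0.0, 0.678, 0.735, -0.0]
force: [0.8, -0.1, -0.6]
finger_gap: 0.0658
[0.4618 0.2853 0.2389] [[-0.0797  0.9968 -0.0005]
 [ 0.9968  0.0797 -0.0008]
 [-0.0008 -0.0006 -1.    ]] [ 0.4548 -0.1185  1.8802 -0.0005  1.3807  0.3752] [0.4563 0.3511 0.382 ] [[325.7153  98.1847]
 [324.7645 100.9408]]
```

View pics/w3.png

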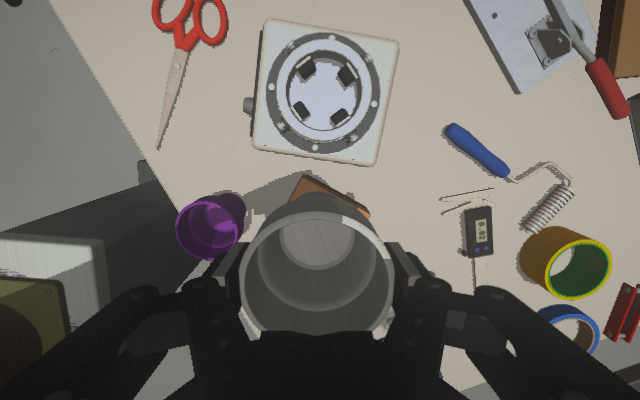

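Wrist view: the holder ring is centred near (324,92) and the purple cup is at (210,225). The held cup's rim spans x 242–396 in the foreground. I'll fit both in the same picture so calibration errors cancel.

```bash
python3 - <<'E'
from loc import *
p=np.load("w3.npy",allow_pickle=True).item(); im=cv2.imread("pics/w3.png")
from scipy.optimize import least_squares
X=onz(p,(323.7,92),.086); print(X)
k=3; x0,y0=200,20; c=crop(im,x0,y0,240,195,k)
def dr(C,r,col): cv2.polylines(c,[((proj(p,circ(C,r,90))-[x0,y0]+.5)*k).astype(int)],True,col,1)
dr([X[0],X[1],.086],.046,(0,0,255)); dr([X[0],X[1],.086],.036,(0,0,255))
Z=T[2]+.0315
dr([T[0],T[1],Z],.0335,(0,255,0))
for q in proj(p,[[X[0],X[1],.086],[T[0],T[1],Z]]): print(q)
cv2.imwrite("pics/c5.png",c)
E
```

```text
[0.4606 0.3814 0.086 ]
[323.7  92. ]
[317.2506 285.097 ]
```

View pics/c5.png

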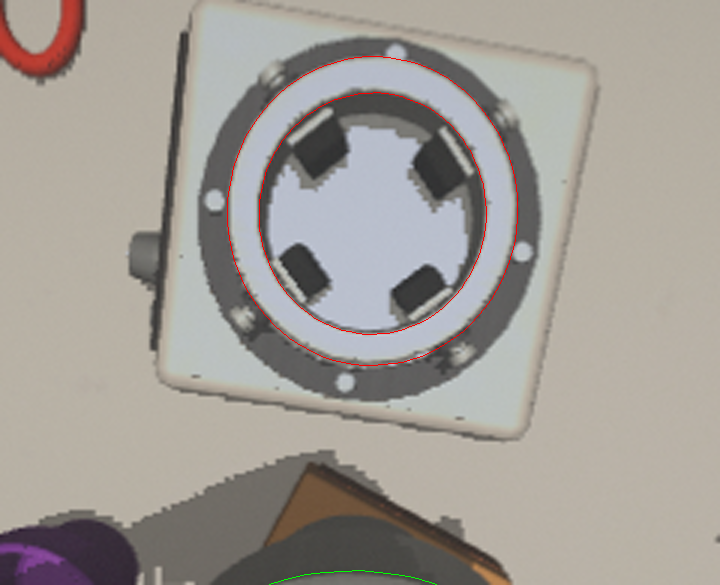

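The red circles (92 and 72 mm) fit the ring closely, putting the holder at (0.4606,0.3814) in this view. One composite will check the held cup's rim and the holder against the fixed cameras.

```bash
python3 - <<'E'
from loc import *
p=np.load("w3.npy",allow_pickle=True).item(); im=cv2.imread("pics/w3.png")
s=arm.camera_params("scene"); d=arm.camera_params("side"); a=cv2.imread("pics/scene0.png"); b=cv2.imread("pics/side0.png")
def ov(im,p,x,y,w,h,k,L):
    c=crop(im,x,y,w,h,k)
    for C,r,col in L: cv2.polylines(c,[((proj(p,circ(C,r,90))-[x,y]+.5)*k).astype(int)],True,col,1)
    return c
H=[([.4606,.3814,.086],.046,(0,0,255)),([.4606,.3814,.086],.036,(0,0,255))]
Z=T[2]+.0315
W=ov(im,p,225,185,190,145,4,[([T[0],T[1],Z],.0335,(0,255,0))])
A=ov(a,s,185,240,80,60,4,H); B=ov(b,d,260,155,80,60,4,H)
w=W.shape[1]; row=np.zeros((240,w,3),np.uint8); AB=np.hstack([A,B])[:, :w]; row[:,:AB.shape[1]]=AB
W=W[:355]
cv2.imwrite("pics/c6.png",np.vstack([W,row])[:598])
E
```

```text
(no output)
```

View pics/c6.png

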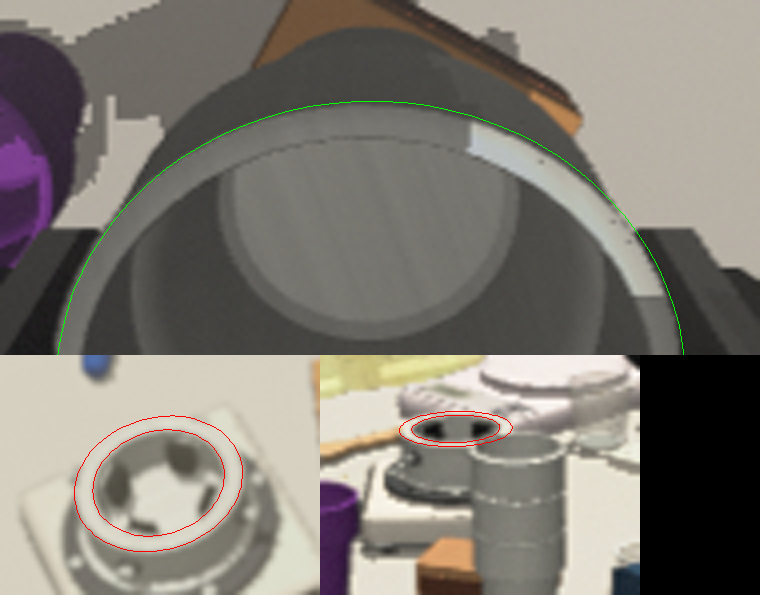

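The held cup's rim coincides with the green circle at the TCP to under 0.5 mm, and the holder circles fit both fixed views. I'm moving over the holder, 95.9 mm along tool x and 6.5 mm along tool y, and down to just above the mouth.

```bash
python3 -m handwheel '[[55,20,1.5,0,0,0,0],[55,28,2,0,0,0,0],[55,28,2,0,0,0,0],[55,19.9,1,0,0,0,0],[55,0,0,15,0,0,0],[55,0,0,20,0,0,0],[55,0,0,20,0,0,0],[55,0,0,20,0,0,0],[55,0,0,12,0,0,0],[55,0,0,0,0,0,0],[55,0,0,0,0,0,0]]'; python3 - <<'E'
from loc import *
print(T,rel([.4606,.3814,.1075]),st["joint_positions"],st["force"],R[:,2])
E
```

```text
t: 7.15
tool_pos: [0.4608, 0.3817, 0.1525]
orientation: [0.0, 0.678, 0.735, -0.0]
force: [-0.2, -0.3, -1.0]
finger_gap: 0.0655
[0.4608 0.3817 0.1525] [-0.2287 -0.2074 44.9543] [ 0.6021  0.0729  1.8415 -0.0002  1.2273  0.5227] [-0.2162 -0.2783 -1.0427] [ 0.0001 -0.0002 -1.    ]
```

```bash
python3 -m handwheel '[[55,0,0,8,0,0,0],[55,0,0,8,0,0,0],[55,0,0,6,0,0,0],[55,0,0,0.5,0,0,0.14],[55,0,0,0.8,0,0,0.14],[55,0,0,0.8,0,0,-0.14],[55,0,0,0.8,0,0,-0.14],[55,0,0,0.8,0,0,-0.14],[55,0,0,0.8,0,0,-0.14],[55,0,0,0.8,0,0,0.14],[55,0,0,0.8,0,0,0.14]]' 70; python3 - <<'E'
from loc import *
print(T,rel([.4606,.3814,.1075]),st["force"],st["ft_torque"],R[:,2])
E
```

```text
t: 8.25
tool_pos: [0.4606, 0.3827, 0.1244]
orientation: [-0.0, 0.68, 0.733, 0.001]
force: [-0.8, 1.2, -0.2]
finger_gap: 0.0652
[0.4606 0.3827 0.1244] [-1.3571 -0.1058 16.9169] [-0.828   1.1957 -0.1715] [0.3215 0.0694 0.0675] [ 0.0005  0.0013 -1.    ]
```

```bash
python3 -m handwheel '[[55,0,0,0.8,0,0,0.14],[55,0,0,0.8,0,0,0.14],[55,0,0,0.8,0,0,-0.14],[55,0,0,0.8,0,0,-0.14],[55,0,0,0.8,0,0,-0.14],[55,0,0,0.8,0,0,-0.14],[55,0,0,0.8,0,0,0.14],[55,0,0,0.8,0,0,0.14],[55,0,0,0.8,0,0,0.14],[55,0,0,0.8,0,0,0.14],[55,0,0,0.8,0,0,-0.14]]'; python3 - <<'E'
from loc import *
print(T,rel([.4606,.3814,.1075]),st["force"],st["ft_torque"],R[:,2])
E
```

```text
t: 9.35
tool_pos: [0.4608, 0.3831, 0.1171]
orientation: [-0.0, 0.728, 0.685, 0.001]
force: [-2.8, 0.8, 6.1]
finger_gap: 0.0652
[0.4608 0.3831 0.1171] [-1.7188 -0.1405  9.597 ] [-2.7529  0.8412  6.1367] [-0.0152  0.5256 -0.4513] [ 0.0008  0.0021 -1.    ]
```

```bash
python3 -m handwheel '[[55,0,0,0.8,0,0,-0.14],[55,0,0,0.8,0,0,-0.14],[55,0,0,0.8,0,0,-0.14],[55,0,0,0.7,0,0,0.14],[55,0,0,0.7,0,0,0.14],[55,0,0,0.7,0,0,0.14],[55,0,0,0.7,0,0,0.14]]'; python3 - <<'E'
from loc import *
print(T,rel([.4606,.3814,.1075]),st["force"],st["ft_torque"],st["joint_positions"])
E
```

```text
t: 10.05
tool_pos: [0.4611, 0.3832, 0.1126]
orientation: [-0.0, 0.775, 0.632, 0.001]
force: [-1.6, -0.1, 8.8]
finger_gap: 0.0655
[0.4611 0.3832 0.1126] [-1.9217 -0.1219  5.1455] [-1.5679 -0.0654  8.8   ] [-0.0777  0.5989  0.633 ] [0.6038 0.1145 1.8685 0.0004 1.156  0.8068]
```

```bash
python3 -m handwheel '[[55,0,0,0.7,0,0,-0.14],[55,0,0,0.7,0,0,-0.14],[55,0,0,0.7,0,0,-0.14],[55,0,0,0.7,0,0,-0.14],[55,0,0,0.7,0,0,0.14],[55,0,0,0.7,0,0,0.14]]'; python3 - <<'E'
from loc import *
print(T,rel([.4606,.3814,.1075]),st["force"],st["ft_torque"])
E
```

```text
t: 10.65
tool_pos: [0.4608, 0.3832, 0.1089]
orientation: [-0.0, 0.679, 0.734, 0.001]
force: [-5.9, -0.8, 11.9]
finger_gap: 0.0656
[0.4608 0.3832 0.1089] [-1.8233 -0.3794  1.4028] [-5.9373 -0.7545 11.8731] [-0.1402  1.067   0.8803]
```

```bash
python3 -m handwheel '[[55,0,0,0.6,0,0,0.14],[55,0,0,0.6,0,0,0.14],[55,0,0,0.5,0,0,-0.14],[55,0,0,0.5,0,0,-0.14],[55,0,0,0.4,0,0,-0.14],[55,0,0,0.4,0,0,-0.14]]'; python3 - <<'E'
from loc import *
print(T,rel([.4606,.3814,.1075]),st["force"],st["ft_torque"])
E
```

```text
t: 11.25
tool_pos: [0.4605, 0.3831, 0.1061]
orientation: [-0.001, 0.568, 0.823, 0.001]
force: [-6.6, -2.3, 14.8]
finger_gap: 0.0655
[0.4605 0.3831 0.1061] [-1.572  -0.5131 -1.368 ] [-6.5568 -2.2883 14.7569] [-0.598   1.4875 -1.0438]
```

```bash
python3 -m handwheel '[[55,0,0,0.3,0,0,0.14],[55,0,0,0.3,0,0,0.14],[55,0,0,0.3,0,0,0.14],[55,0,0,0.3,0,0,0.14]]'; python3 - <<'E'
from loc import *
print(T,rel([.4606,.3814,.1075]),st["force"],st["ft_torque"])
E
python3 -m handwheel '[[55,0,0,0.2,0,0,-0.14],[55,0,0,0.2,0,0,-0.14],[55,0,0,0.2,0,0,-0.14],[55,0,0,0.2,0,0,-0.14],[55,0,0,0,0,0,0.14],[55,0,0,0,0,0,0.14]]'; python3 - <<'E'
from loc import *
print(T,rel([.4606,.3814,.1075]),st["force"],st["ft_torque"])
E
```

```text
t: 11.65
tool_pos: [0.4612, 0.3835, 0.1059]
orientation: [-0.0, 0.775, 0.632, 0.001]
force: [-5.1, -1.7, 16.6]
finger_gap: 0.0656
[0.4612 0.3835 0.1059] [-2.1368 -0.1633 -1.5705] [-5.081  -1.6983 16.5893] [-0.3384  1.2903  0.9607]
t: 12.25
tool_pos: [0.461, 0.3834, 0.1056]
orientation: [-0.0, 0.679, 0.734, 0.001]
force: [-6.7, -2.0, 18.0]
finger_gap: 0.0657
[0.461  0.3834 0.1056] [-1.9652 -0.5211 -1.8661] [-6.6636 -2.032  17.9971] [-0.4835  1.8055  1.1298]
```

```bash
python3 -m handwheel '[[55,0,-0.5,0.4,0,0,0.14],[55,0,-0.5,0.4,0,0,0.14],[55,0,0,0.4,0,0,-0.14],[55,0,0,0.4,0,0,-0.14],[55,0,0,0.4,0,0,-0.14],[55,0,0,0.4,0,0,-0.14],[55,0,0,0,0,0,0.14],[55,0,0,0,0,0,0.14]]'; python3 - <<'E'
from loc import *
print(T,rel([.4606,.3814,.1075]),st["force"],st["ft_torque"])
E
```

```text
t: 13.05
tool_pos: [0.4609, 0.3835, 0.1049]
orientation: [0.0, 0.679, 0.734, 0.002]
force: [-7.4, -4.3, 23.7]
finger_gap: 0.065
[0.4609 0.3835 0.1049] [-2.0915 -0.4308 -2.5756] [-7.4434 -4.2845 23.6937] [-0.9067  1.9896  1.1722]
```

Stiffness while twisting is now 8.1 N/mm, which is the platform spring alone. The 2.6 mm compression matches the TCP depth, so the cup is home. I'm easing off the pressure before release.

```bash
python3 -m handwheel '[[55,0,0,-1,0,0,0],[55,0,0,-1,0,0,0],[55,0,0,-1,0,0,0],[55,0,0,0,0,0,0]]'; python3 - <<'E'
from loc import *
print(T,st["force"],st["ft_torque"])
E
```

```text
t: 13.45
tool_pos: [0.4608, 0.3835, 0.106]
orientation: [-0.0, 0.679, 0.734, 0.002]
force: [-3.1, -1.6, 16.3]
finger_gap: 0.0656
[0.4608 0.3835 0.106 ] [-3.0805 -1.5565 16.2566] [-0.3962  1.1568 -0.4275]
```

```bash
python3 -m handwheel '[[55,0,0,-1.5,0,0,0],[55,0,0,-1.5,0,0,0],[55,0,0,0,0,0,0],[60,0,0,0,0,0,0],[66,0,0,0,0,0,0],[70,0,0,0,0,0,0],[74,0,0,0,0,0,0],[85,0,0,0,0,0,0],[85,0,0,0,0,0,0],[85,0,0,0,0,0,0]]' 20; python3 - <<'E'
from loc import *
print(T,st["force"],st["finger_gap"])
E
```

```text
t: 14.45
tool_pos: [0.4594, 0.382, 0.1043]
orientation: [-0.0, 0.678, 0.735, -0.0]
force: [0.4, 0.1, -0.6]
finger_gap: 0.0849
[0.4594 0.382  0.1043] [ 0.3814  0.1048 -0.5663] 0.08490499937924037
```

```bash
python3 -m handwheel '[[85,0,0,-10,0,0,0],[85,0,0,-25,0,0,0],[85,0,0,-35,0,0,0],[85,0,0,-35,0,0,0],[85,0,0,-35,0,0,0],[85,-40,0,0,0,0,0],[85,-45,0,0,0,0,0],[85,-20,0,0,0,0,0],[85,0,0,0,0,0,0],[85,0,0,0,0,0,0]]'; python3 - <<'E'
from loc import *
p=arm.camera_params("wrist"); w=arm.capture("wrist"); s=arm.camera_params("scene"); d=arm.camera_params("side"); a=arm.capture("scene");b=arm.capture("side")
for n,i in zip("wab",(w,a,b)): cv2.imwrite(f"pics/f_{n}.png",i)
print(T,st["force"])
c=(.4608,.3825)
def ov(im,p,x,y,ww,h,k,L):
    cc=crop(im,x,y,ww,h,k)
    for C,r,col in L: cv2.polylines(cc,[((proj(p,circ(C,r,90))-[x,y]+.5)*k).astype(int)],True,col,1)
    return cc
L=[([*c,.139],.0335,(0,0,255)),([*c,.109],.0335,(0,255,0)),([.4606,.3814,.086],.046,(255,0,0))]
q=proj(p,[[*c,.139]])[0].astype(int); print(q)
x,y=max(0,q[0]-65),max(0,q[1]-60)
cv2.imwrite("pics/c7.png",np.vstack([np.hstack([ov(w,p,x,y,130,100,3,L)[:300,:390],ov(a,s,180,210,130,100,3,L)]),np.hstack([ov(b,d,240,130,100,75,4,L),np.zeros((300,380,3),np.uint8)])]))
E
```

```text
t: 15.45
tool_pos: [0.4681, 0.2775, 0.2454]
orientation: [0.0, 0.679, 0.735, 0.001]
force: [-0.5, -0.6, 0.8]
finger_gap: 0.0849
[0.4681 0.2775 0.2454] [-0.4586 -0.6256  0.7843]
[317  73]
```

View pics/c7.png

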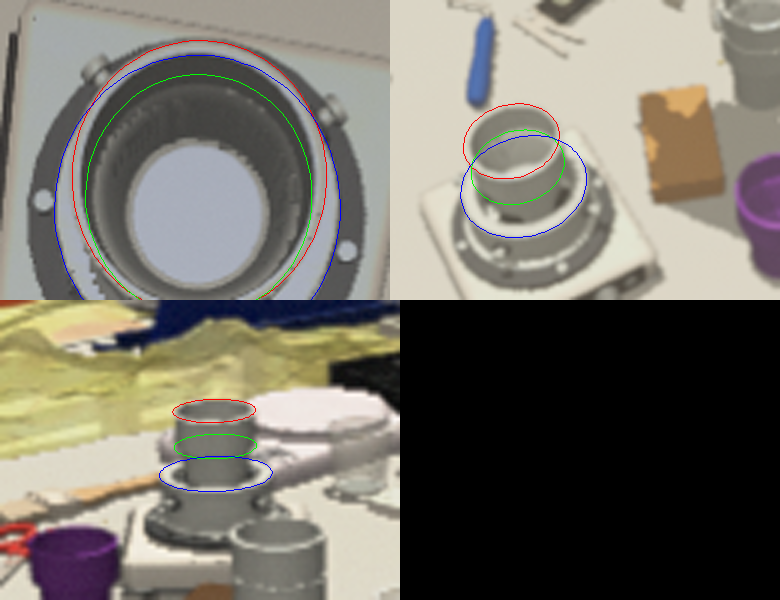

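The final views show the cup upright and centred in the ring. The rim and shoulder circles predicted for the home position (red and green) match it in all three cameras. The remaining stack and the purple cup are standing, and nothing touches the gripper.

```bash
python3 -c "
from workcell import arm
print(arm.hand_in())"
```

```text
the job is handed in; nothing more can be done
None
```

The top cup is in the mixer's holder, upright and fully home, and I handed the job in at about 15.6 s of the 61 s allowed. I lifted only that cup off the stack, twisted it down with at most about 24 N in the force readings between moves, eased the pressure and let go.

**Home on the floor:** in the last push while twisting, the force rose 8.1 N/mm, which is the platform spring alone. The 2.6 mm of give that this force implies matches the measured depth. The platform stayed well below its 4.5 mm limit.

**After retreating:** the predicted rim and shoulder circles for a home cup fit the pictures from all three cameras. The other two cups are still nested and standing, the purple cup was not touched, and the wrist force was about zero.

**Disagreements:**
- During insertion the hand sat about 2 mm to the +y side of the holder position I had measured. The side force reached about 8.5 N at the end, and it was gone once I opened the gripper.
- My first rough reading of the holder from the fixed cameras was about 5 mm off in y from the wrist camera's. I used the wrist value, which then fitted the fixed views as well.

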